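# Hang the vial caddy on the detector's keyhole screw

## Task

Pick up the aluminium vial caddy by its tab and hang it on the detector module: fit the round end of the keyhole in its back plate over the head of the screw on the module's front until the plate lies against the front, then pull the caddy down by its tab until the screw stops at the top of the slot, seat it with a firm pull of about 8 N for half a second, and only then let go so that it hangs there by itself. The screw is clamped at an unmeasured height in its upright slot, so feel for it gently and never press the caddy hard (15 N or more) against the module or the screw; leave the bottle, beaker and jar where they stand.

Things in the scene. Friction and masses are not known exactly. Their poses are not given: they have to be found in the camera images.
- caddy_tab (a point): Grip point of the caddy, in the middle of its tab, 98 mm above the caddy's underside; caddy's axes. The tab is 12 mm thick (y), 34 mm long (x), its top 14 mm above this point; both sides are clear above the tray's 45 mm walls: pinch it across y from above.
- caddy_hole (a point): Centre of the keyhole's round end on the rear surface of the back plate, 42 mm behind (-x) and 28 mm below the tab point; caddy's axes. The round end is an octagon 19 mm across; a slot 9.5 mm wide runs straight up from it and stops the screw when its axis is 34 mm above this point.
- slot_foot (a point): Lower end of the dark upright slot (31 mm long) in the module's front surface, 140 mm above the bench; x out of the front (away from the robot), z up. The screw is clamped firmly in this slot, its axis straight above this point by 4 to 26 mm (not measured). It sticks out along x: shank 7 mm thick, head 15 mm across, from 6.5 to 10.5 mm off the front.
- reagent: Bystander: reagent bottle with blue cap, 72 mm across, 130 mm high, loose; origin at the centre of its underside.
- beaker: Bystander: glass beaker, 64 mm across, 80 mm high, loose; origin at the centre of its underside.
- jar: Bystander: small amber jar with black cap, 48 mm across, 60 mm high, loose; origin at the centre of its underside.
- caddy: Loose open aluminium vial caddy, upright on the bench, 0.24 to 0.4 kg; origin at the centre of its underside, x from back plate to tray front, z up. Tray 84 mm deep (x), 96 wide (y), walls 45 high. Flat back plate on its -x edge: 4 mm thick, 96 wide, 120 high, with the keyhole. Grey upright tab in the middle.
- module: Detector module: fixed white box with dark red top, 140 mm deep (x), 260 wide (y), 178 high, carrying the steel screw; origin at the centre of its underside, axes as for the slot's foot. Two fittings stick out 17 mm from the front, 102 mm to the -y side. Press the caddy on module or screw with no more than 15 N.
There are look-alikes about, which are no part of the job. Leave any brown or red look-alike of the caddy alone.

How it is judged:
By the outcome, as a careful person would: the job done as asked, in the order asked, and still so for the second after the job is handed in, with the robot touching nothing.
It also fails if it takes over 72 s, if anything falls off the work surface, if the arm or the gripper's body presses on something with over 40 N, if the wrist force passes 120 N, or if a joint passes its speed limit or range.

## Robot

A 6-joint arm with a two-finger parallel gripper is mounted at the origin on the work surface. World frame = base frame: x ahead of the robot, y to its left, z up, the work surface at z = 0. Lengths are in mm, angles in rad, forces in N, time in s.
With the tool pointing down it reaches from about 350 to 775 mm from the base axis. Payload 7.3 kg.
Tool frame: the origin (TCP) lies midway between the tips of the shut fingers; the grasp point (between the pads) lies 19 mm behind it; x points along the fingers, y is the direction in which the jaws open and shut, and the axes are right-handed (so a half turn about x gives the same grasp; the last joint's range is limited). The gripper opens to 92 mm and grips with 3 to 60 N. Pads are 19 mm wide; open, the fingers measure 130 mm over their backs; the gripper's body (75 mm by 190 mm) begins 47 mm behind the grasp point.
Start: joints at [0.978, 0.342, 1.524, -0, 1.275, -0.146], TCP at [226.832, 473.489, 226.741] pointing down, gripper open.
Joint ranges: [-2.53, 2.53], [-0.77, 2.02], [0.04, 2.7], [-1, 4.14], [0.28, 2.66], [-3.11, 3.11]. Speed limits (rad/s): [2.57, 2.57, 3.14, 3.14, 3.14, 3.14].

## Interface

Orientations are given as [roll, pitch, yaw] about the fixed x, y, z axes, in that order (R = Rz(yaw) Ry(pitch) Rx(roll)).
In Python, from plant import bot gives the robot as it stands. The module is installed in compiled form; this text tells all that it offers.
- The arm moves only by the shell command python3 -m handwheel 'ROWS' [OPENING]. ROWS is JSON, a list that holds one entry, the list of rows, each a list of 4 numbers: the shift along the tool's x, y, z in cm, then the turn about the tool's x in rad. A call has 1 to 8 rows; each row shifts and turns the commanded pose from where the row before left it, along the tool's axes as they then stand; what a row does not reach is not made up. A row lasts 1/12 s, in which the tool goes at most 41.7 mm and 7.16 degrees, less where a joint would pass 70% of its speed; a pose out of reach is approached as far as the arm can. A call is refused whole if a number of a shift passes 4.17 or a number of a turn 0.125, either way. A call with a gripper value outside its range is refused whole. OPENING is the opening, from 0 (shut) to 1 (fully open), set as the call begins (- or left out, the last holds). The fingers move at their own pace and stop on an object; the grip force is fixed at half the most. Time passes only in rows, so rows that do not move let the fingers close. It gives the time, the measured TCP pose, the force and the opening at its end, in the units of the state.
- bot.get_obs(): the state, without advancing time (a new reading comes with each control period).
- bot.capture(name): name is "scene" or "top" or "wrist"; returns (picture, depth): 384x512x3 uint8, red, green, blue; 384x512 float32, mm along the optical axis (not along the pixel's ray), 0 where there is no reading.
- bot.camera_model(name): a dict with "fx", "fy", "cx", "cy" (pixels), "position" and "rotation" of the camera in the world. Camera axes: x right, y down, z forward; pixel columns grow to the right and rows downward; lengths in mm; the calibration is good to about 2 mm. A picture is of the moment at which its call begins: read the wrist's pose just before it. camera_model takes no time and is no camera call; for the wrist camera it gives the pose at the moment of the call.
- bot.close_job(): hands the job in, once; it reports no verdict.
Trained networks look in the newest picture that a camera, given by its name, has taken for a name from the list of things; names that differ only in an ending like _2 or _b are one class to them, and where a whole thing is asked for, a point or a joint stands for the part that bears it (a point fixed in the world has none). Each returns a list of dicts, best first, with "conf" (0 to 1); they miss things now and then, are a little off and sometimes report something else, mostly with a low value. They report only what shows in the picture. A call takes as long as a camera call. They do not tell look-alikes from the thing itself.
- bot.find_in(camera, label): "bbox" ([left, top, width, height] in pixels, round what is visible of it).
- bot.spot_point(camera, label): "point" ([column, row] in pixels: a listed point, or the origin of a listed thing).
The state is a dict: "time": time; "joint_positions": joint angles; "dq": joint speeds; "tau": joint torques, N m; "tool_pos": TCP position; "tcp_rot": TCP orientation; "contact_force": force on the tool from outside, world axes, zero at the start; "moment": the same for the moment, N m; "grip_width": finger opening in mm.
Only numpy, scipy, OpenCV 4.12 (cv2) and the standard library are available. Lean on these libraries where they do the work, as an engineer would, in place of code of your own. Each camera call takes 0.05 s, during which the arm holds its last target.

## Working session

There is one attempt and no reset: what is moved stays moved. The work goes in short steps, Python scripts to look and compute and a shell command to move; the robot and the scene stay as the last step left them, time stands still between calls to the robot, and variables do not carry over. Pictures are saved under pics/ and viewed, and the job is handed in when it is done.

```bash
ls; mkdir -p pics
cat > h.py <<'E'
import numpy as np,cv2,json
from plant import bot
def save(n,im,scale=1.5):
    im=cv2.cvtColor(im,cv2.COLOR_RGB2BGR)
    if scale!=1: im=cv2.resize(im,None,fx=scale,fy=scale,interpolation=cv2.INTER_CUBIC)
    cv2.imwrite('pics/'+n+'.png',im)
def world(cm,u,v,d):
    p=np.array([(u-cm['cx'])/cm['fx']*d,(v-cm['cy'])/cm['fy']*d,d])
    return np.array(cm['rotation'])@p+np.array(cm['position'])
def proj(cm,P):
    p=np.array(cm['rotation']).T@(np.array(P)-np.array(cm['position']))
    return np.array([cm['cx']+cm['fx']*p[0]/p[2],cm['cy']+cm['fy']*p[1]/p[2],p[2]])
E
python3 - <<'E'
from h import *
np.set_printoptions(precision=2,suppress=True)
o=bot.get_obs();print(o)
for c in['scene','top']:
    im,d=bot.capture(c);save(c+'0',im);np.save(c+'0.npy',d);cv2.imwrite(c+'0raw.png',im)
    cm=bot.camera_model(c);print(c,cm)
    for l in['caddy','caddy_tab','caddy_hole','slot_foot','module']:
        print(l,[(np.round(r['point'],1),round(r['conf'],2)) for r in bot.spot_point(c,l)][:4])
E
```

```text
pics
{'time': 0.0, 'joint_positions': array([ 0.98,  0.34,  1.53, -0.  ,  1.28, -0.15]), 'dq': array([-0., -0., -0., -0.,  0., -0.]), 'tau': array([  0.  , -43.12, -24.42,   0.07,   0.06,  -0.  ]), 'tool_pos': array([226.62, 473.13, 226.05]), 'tcp_rot': array([-1.71,  1.57, -2.16]), 'contact_force': array([0.06, 0.66, 0.37]), 'moment': array([ 0.03, -0.02,  0.01]), 'grip_width': 91.83392845030765}
scene {'fx': 446.05074864154113, 'fy': 446.05074864154113, 'cx': 257.44985918331764, 'cy': 186.00823131880517, 'position': array([1357.68,  -55.  , 1057.51]), 'rotation': array([-2.42,  0.01,  1.5 ])}
caddy [(array([185.5, 183.8]), 0.92), (array([163.7, 218.5]), 0.83), (array([154.1, 262.8]), 0.67), (array([262. , 188.3]), 0.56)]
caddy_tab [(array([178.4, 159.1]), 0.83), (array([146.8, 240.5]), 0.75), (array([160.1, 196.2]), 0.67)]
caddy_hole [(array([155.9, 190.3]), 0.75), (array([150.6, 235.2]), 0.72), (array([178.3, 155.6]), 0.59)]
slot_foot [(array([265.9, 177.4]), 0.97)]
module [(array([263.5, 189.5]), 0.76)]
top {'fx': 428.15018625113845, 'fy': 428.15018625113845, 'cx': 253.21802735862576, 'cy': 189.7036609915782, 'position': array([ 385.69,   10.58, 1137.12]), 'rotation': array([-2.97, -0.  , -1.6 ])}
caddy [(array([346.6, 256. ]), 0.84), (array([365.7, 150.9]), 0.82), (array([360. , 202.6]), 0.65)]
caddy_tab [(array([351.6, 259.9]), 0.96), (array([374.1, 196.7]), 0.8), (array([377.1, 143.2]), 0.78)]
caddy_hole [(array([360.7, 272.5]), 0.92), (array([368. , 215.6]), 0.91), (array([374.5, 162.7]), 0.83), (array([361.5, 200.8]), 0.4)]
slot_foot [(array([247.6, 207.2]), 0.84)]
module []
```

View pics/scene0.png

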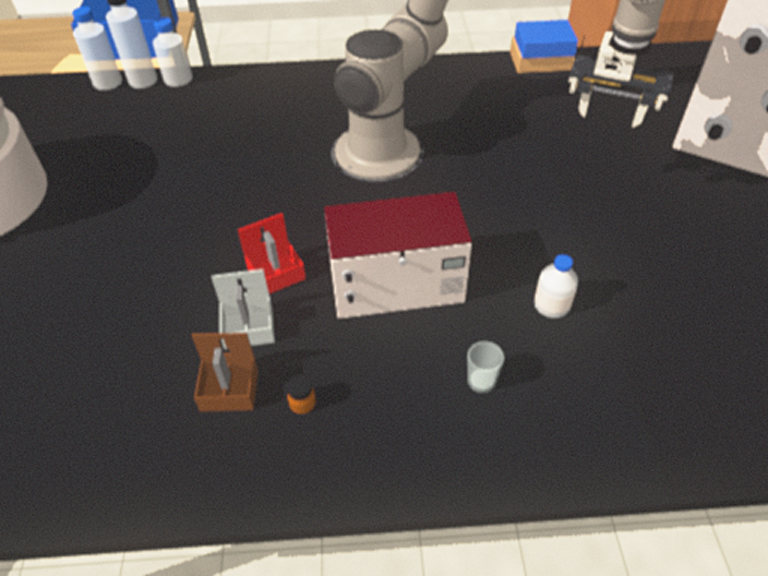

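View pics/top0.png

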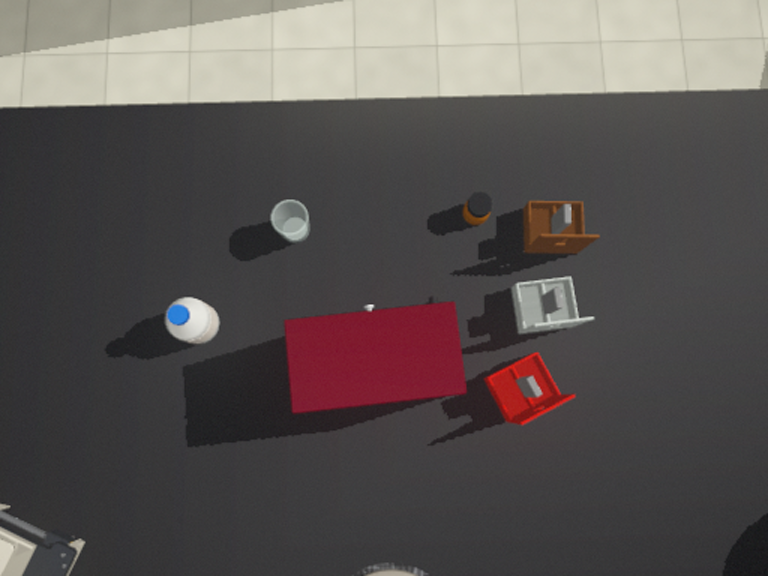

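Three caddy-like things in the scene picture (raw px): red (~180,168), silver-grey (~163,205), brown (~150,248). The bare aluminium one is the silver-grey one in the middle. I'll crop it and measure.

```bash
cat >> h.py <<'E'
from scipy.spatial.transform import Rotation as Ro
np.set_printoptions(precision=2,suppress=True)
def cam(n):
    cm=dict(bot.camera_model(n)); r=np.array(cm['rotation'])
    cm['rotation']=Ro.from_euler('xyz',r).as_matrix() if r.ndim==1 else r
    return cm
def cloud(cm,d):
    v,u=np.mgrid[:d.shape[0],:d.shape[1]]
    p=np.stack([(u-cm['cx'])/cm['fx']*d,(v-cm['cy'])/cm['fy']*d,d],-1)
    return p@cm['rotation'].T+cm['position']
E
python3 - <<'E'
from h import *
o=bot.get_obs();print(o['time'])
for c in['scene','top']:
    cm=cam(c);d=np.load(c+'0.npy');im=cv2.imread(c+'0raw.png');P=cloud(cm,d)
    hsv=cv2.cvtColor(im,cv2.COLOR_RGB2HSV)
    ok=d>0
    print(c,'bench z',np.median(P[...,2][ok&(hsv[...,2]<70)]))
    # module top
    m=ok&(P[...,2]>165)&(P[...,2]<190)&(P[...,0]>200)&(P[...,0]<700)&(np.abs(P[...,1])<220)
    m&=(hsv[...,1]>120)
    q=P[m][:,:2].astype(np.float32);r=cv2.minAreaRect(q);print('module top',len(q),np.median(P[m][:,2]),r,cv2.boxPoints(r).tolist())
    # caddy silver
    b={'scene':(130,175,190,235),'top':(335,180,400,228)}[c]
    mm=np.zeros(ok.shape,bool);mm[b[1]:b[3],b[0]:b[2]]=1
    s=ok&mm&(hsv[...,1]<60)&(P[...,2]>8)&(hsv[...,2]>60)
    q=P[s];print('caddy pts',len(q),q.min(0),q.max(0))
    t=q[q[:,2]>113];print(' >113',len(t),t.mean(0));
    for lo,hi in((105,125),(85,112),(38,52)):
        t=q[(q[:,2]>lo)&(q[:,2]<hi)].astype(np.float32)
        if len(t)>4: print(lo,hi,len(t),cv2.minAreaRect(t[:,:2].copy()))
    for l in['reagent','beaker','jar']:
        for r in bot.find_in(c,l)[:1]:
            x,y,w,h=r['bbox'];x,y,w,h=map(int,(x,y,w,h));qq=P[y:y+h,x:x+w].reshape(-1,3);qq=qq[(qq[:,2]>40)&(qq[:,2]<150)];print(l,r['conf'],np.median(qq,0))
    raw=cv2.cvtColor(im[b[1]-15:b[3]+15,b[0]-15:b[2]+15],cv2.COLOR_BGR2RGB)
    cv2.imwrite('pics/crop_%s.png'%c,cv2.resize(im[b[1]-15:b[3]+15,b[0]-15:b[2]+15][:,:,::-1],None,fx=6,fy=6,interpolation=cv2.INTER_CUBIC))
a,b=[cv2.resize(cv2.imread('pics/crop_%s.png'%c),(390,520)) for c in('scene','top')]
cv2.imwrite('pics/crop.png',np.hstack([a,b]))
E
```

```text
0.6
scene bench z 0.8916005705298176
module top 3088 179.00761099090005 ((449.21435546875, 10.648834228515625), (143.4529571533203, 259.5876159667969), 4.814237117767334) [[366.847900390625, 133.96505737304688], [388.6339111328125, -124.70674896240234], [531.580810546875, -112.66738891601562], [509.7947998046875, 146.00442504882812]]
caddy pts 1194 [ 405.45 -341.05    8.05] [ 672.19 -229.64  124.73]
 >113 126 [ 514.11 -293.68  118.21]
105 125 233 ((581.9642333984375, -282.9702453613281), (172.0332794189453, 95.2013168334961), 7.1063995361328125)
85 112 258 ((581.9442138671875, -286.2103271484375), (169.42196655273438, 95.42833709716797), 5.132885456085205)
38 52 207 ((492.62750244140625, -286.69732666015625), (105.56532287597656, 178.3284454345703), 87.2317123413086)
reagent 0.95 [544.91 310.48  89.25]
beaker 0.56 [687.59 149.6   65.8 ]
jar 0.41 [ 506.35 -287.12   90.55]
top bench z -0.5183933204539244
module top 7221 177.36352834500542 ((447.64788818359375, 13.312263488769531), (139.5930633544922, 260.115234375), 4.793132781982422) [[367.22802734375, 137.08294677734375], [388.96282958984375, -122.12260437011719], [528.0677490234375, -110.45841979980469], [506.33294677734375, 148.74713134765625]]
caddy pts 854 [ 492.36 -339.1     8.01] [ 584.71 -235.59  123.85]
 >113 83 [ 502.2  -289.76  118.7 ]
105 125 163 ((525.9920654296875, -287.49285888671875), (58.867034912109375, 94.74142456054688), 5.286444187164307)
85 112 131 ((526.0609130859375, -288.3864440917969), (58.8895149230957, 96.48384857177734), 5.350739002227783)
38 52 196 ((538.9705200195312, -287.22412109375), (84.72795867919922, 98.02310180664062), 5.529557704925537)
reagent 0.39 [538.07 -80.47 133.27]
beaker 0.7 [706.54 158.33  68.37]
jar 0.83 [ 713.98 -177.07   58.06]
```

View pics/crop.png

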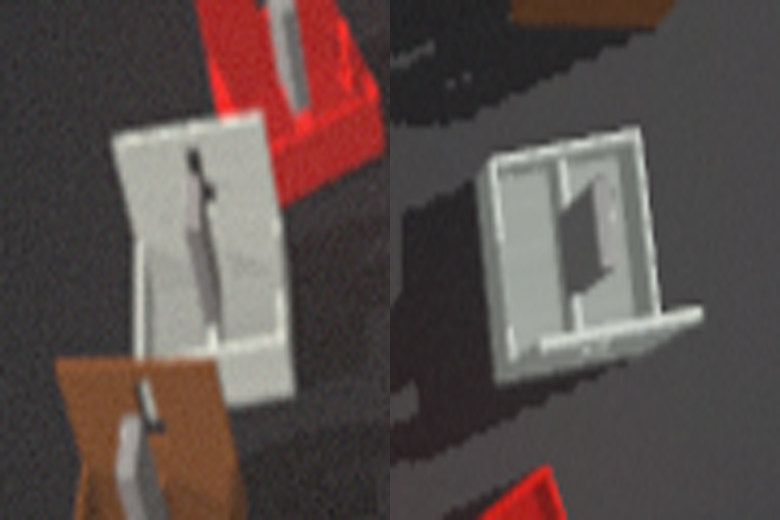

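The crop shows the bare-aluminium caddy: scene crop centre-left, between the red one (upper right) and the brown one (lower left), with grey tab and keyhole. That is the one to pick. Next I'll get the slot, the screw and the tool axes.

Run:
```python
from h import *
o=bot.get_obs();R=Ro.from_euler('xyz',o['tcp_rot']).as_matrix();print(o['time'],R)
cm=cam('scene');d=np.load('scene0.npy');im=cv2.imread('scene0raw.png');P=cloud(cm,d)
th=np.deg2rad(4.8);n=np.array([np.cos(th),np.sin(th),0])
yv=np.array([-np.sin(th),np.cos(th),0])
# front plane offset
hsv=cv2.cvtColor(im,cv2.COLOR_RGB2HSV)
C=np.array([448,12.5,0]);L=(P-C)@np.stack([n,yv,[0,0,1]],1)
m=(np.abs(L[...,1])<120)&(L[...,2]>30)&(L[...,2]<160)&(L[...,0]>50)&(L[...,0]<85)
f=L[m];print('front x',np.median(f[:,0]),f[:,0].std(),'fit',np.polyfit(f[:,1],f[:,0],1))
f2=f[:,0]
r=bot.spot_point('scene','slot_foot')[0];print(r)
# slot_foot ray with plane L0=70
for u,v in [r['point'],(268,173),(265.9,177.4)]:
    ray=cm['rotation']@np.array([(u-cm['cx'])/cm['fx'],(v-cm['cy'])/cm['fy'],1])
    for X in(70,80.5):
        t=(C@n+X-cm['position']@n)/(ray@n);p=cm['position']+t*ray;print((u,v),X,p,(p-C)@yv)
print(L[164:184,258:276,0].round(0).astype(int));print(L[164:184,258:276,2].round(0).astype(int))
c=im[155:195,245:295,::-1];cv2.imwrite('pics/screw.png',cv2.resize(c,None,fx=12,fy=12,interpolation=cv2.INTER_NEAREST))
w,wd=bot.capture('wrist');save('wrist0',w);print(cam('wrist'),bot.get_obs()['tool_pos'])
```

```text
0.9 [[ 0.    0.43  0.9 ]
 [ 0.    0.9  -0.43]
 [-1.    0.   -0.  ]]
front x 70.62059750228835 2.202654939918638 fit [-0.   70.82]
{'point': [265.9, 177.4], 'conf': 0.97}
(265.9, 177.4) 70 [518.34  11.43 134.7 ] -6.946943947137341
(265.9, 177.4) 80.5 [528.94  10.6  146.36] -8.671155378562583
(268, 173) 70 [517.84  17.32 151.73] -1.036757693116107
(268, 173) 80.5 [528.45  16.41 163.18] -2.835660412662699
(265.9, 177.4) 70 [518.34  11.43 134.7 ] -6.946943947137341
(265.9, 177.4) 80.5 [528.94  10.6  146.36] -8.671155378562583
[[ 58  58  60  57  57  59  59  61  60  62  60  60  62  63  67  66  63  66]
 [ 61  59  62  61  62  63  64  65  64  64  67  65  64  69  69  67  69  71]
 [ 65  66  66  68  69  64  68  65  68  69  73 901  72  70  73  70  72  73]
 [ 67  69  70  69  69  71  70  69  72  70  69  68  72  67  71  70  70  70]
 [ 71  69  71  73  68  70  74  70  72  69  68  68  69  70  72  69  72  70]
 [ 68  68  69  67  70  69  72  71  68  71  71  70  69  74  70  72  72  73]
 [ 69  68  69  72  74  69  70  70  74  72  70  70  72  70  68  71  72  70]
 [ 70  72  69  69  67  71  70  70  73  72  72  
[... 2406 characters left out ...]
 128  130  127  125
   124  127  123  122]
 [ 129  131  128  126  126  124  121  126  124  126  122  122  125  125
   121  116  119  121]
 [ 129  126  123  122  123  121  124  117  118  120  118  117  118  119
   119  120  113  115]
 [ 120  121  123  117  118  117  113  119  115  114  118  112  114  112
   108  112  111  113]
 [ 117  116  114  114  111  114  108  110  115  113  111  109  111  107
   108  109  105  108]]
{'fx': 285.54509158706225, 'fy': 285.54509158706225, 'cx': 253.89621159654294, 'cy': 193.19875945160663, 'position': array([155.7 , 508.77, 384.11]), 'rotation': array([[ 0.43,  0.86,  0.26],
       [ 0.9 , -0.41, -0.13],
       [-0.  ,  0.29, -0.96]])} [226.82 473.5  226.74]
```

View pics/screw.png

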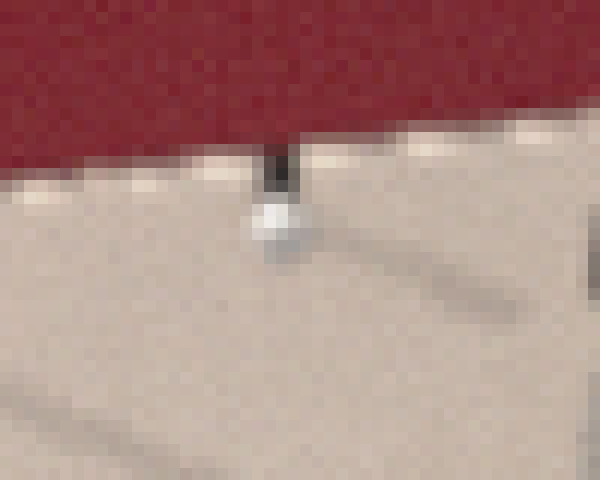

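View pics/wrist0.png

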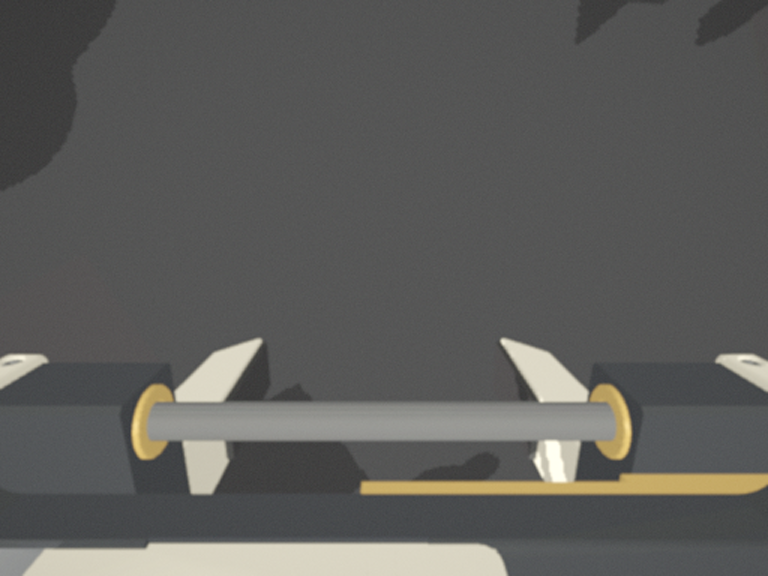

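```bash
python3 -m handwheel '[[[0,0,0,-0.1065],[0,0,0,-0.1065],[0,0,0,-0.1065],[0,0,0,-0.1065],[0,0,0,-0.1065]]]' 0.6
python3 -m handwheel '[[[0,-3.04,2.32,0],[0,-3.04,2.32,0],[0,-3.04,2.32,0],[0,-3.04,2.32,0],[0,-3.04,2.32,0],[0,-3.04,2.32,0],[0,-3.04,2.32,0],[0,-3.04,2.32,0]]]'
python3 -m handwheel '[[[0,-3.04,2.32,0],[0,-3.04,2.32,0],[0,-3.04,2.32,0],[0,-3.04,2.32,0],[0,-3.04,2.32,0],[0,-3.04,2.32,0],[0,-3.04,2.32,0],[0,-3.04,2.32,0]]]'
python3 -m handwheel '[[[2.5,0,0,0],[2.5,0,0,0],[0,0,0,0]]]'
python3 - <<'E'
from h import *
print(bot.get_obs()['tool_pos'],bot.get_obs()['tcp_rot'])
cm=cam('wrist');w,d=bot.capture('wrist');save('w1',w);np.save('w1.npy',d);print(cm)
r=bot.spot_point('wrist','slot_foot');print(r)
E
```

```text
time: 1.42
tool_pos: [226.8, 473.5, 226.7]
tcp_rot: [1.287, 1.571, 1.378]
contact_force: [0.0, -0.2, 0.9]
grip_width: 62.9
time: 2.08
tool_pos: [433.6, 245.5, 227.0]
tcp_rot: [0.434, 1.57, 0.519]
contact_force: [1.2, 0.5, -0.2]
grip_width: 55.1
time: 2.75
tool_pos: [639.3, 19.0, 226.7]
tcp_rot: [0.9, 1.571, 0.986]
contact_force: [1.3, 0.6, 0.2]
grip_width: 54.8
time: 3.0
tool_pos: [635.9, 20.0, 171.1]
tcp_rot: [2.952, 1.561, 3.036]
contact_force: [-1.1, 0.8, -1.4]
grip_width: 55.0
[635.86  20.01 171.08] [2.95 1.56 3.04]
{'fx': 285.54509158706225, 'fy': 285.54509158706225, 'cx': 253.89621159654294, 'cy': 193.19875945160663, 'position': array([558.68,  13.75, 329.22]), 'rotation': array([[-0.08,  0.96,  0.28],
       [ 1.  ,  0.08,  0.03],
       [ 0.  ,  0.28, -0.96]])}
[{'point': [268.3, 40.7], 'conf': 0.78}]
```

View pics/w1.png

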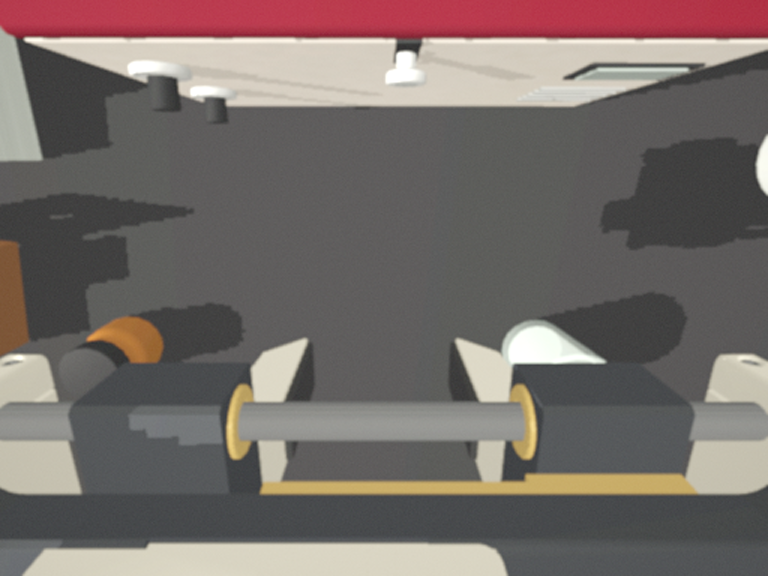

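The wrist picture shows the screw head at about (405,77) on screen (raw (270,51)), with the slot above it and the module's top edge at row ~38. I'll measure the screw relative to the module.

Run:
```python
from h import *
cm=cam('wrist');d=np.load('w1.npy');P=cloud(cm,d)  # arm still since
print(bot.get_obs()['tool_pos'])
im=cv2.imread('pics/w1.png');cv2.imwrite('pics/w1c.png',cv2.resize(im[30:110,330:480],None,fx=5,fy=5))
top=P[2:18,60:460].reshape(-1,3);print('top z',np.median(top[:,2]),top[:,2].std())
A=np.c_[top[:,:2],np.ones(len(top))];print(np.linalg.lstsq(A,top[:,2],rcond=None)[0])
th=np.deg2rad(4.8);n=np.array([np.cos(th),np.sin(th),0]);yv=np.array([-np.sin(th),np.cos(th),0])
C=np.array([448,12.5,0]);L=(P-C)@np.stack([n,yv,[0,0,1]],1)
f=L[30:65,100:440].reshape(-1,3);f=f[(f[:,2]>20)&(f[:,2]<165)&(np.abs(f[:,0]-70)<6)]
print('front',np.median(f[:,0]),np.polyfit(f[:,1],f[:,0],1),np.polyfit(f[:,2],f[:,0],1))
for k in(0,1,2): print(k);print(L[30:60,254:288,k].round(0).astype(int)[:, ::2])
```

```text
[637.86  20.75 176.32]
top z 181.77273030681465 9.32147235589256
[    2.34     0.2  -1030.65]
front 74.24052211058701 [ 0.   74.32] [-0.01 75.17]
0
[[ 74  74  74  74  74  74  75 111  74  74  74  74  74  74  74  74  74]
 [ 74  74  74  74  74  74  74  74  74  75  74  75  74  74  74  74  74]
 [ 74  74  74  74  74  75  75  74  74  74  75  75  75  74  74  74  74]
 [ 74  74  74  74  74  74  74  74  74  74  74  74  74  74  74  74  74]
 [ 74  74  74  74  74  75  74  74  74  74  74  74  74  74  74  74  74]
 [ 74  74  74  74  74  75  75  74  74  74  74  74  74  74  74  74  74]
 [ 74  74  74  74  74  75  75  75  75  75  75  75  74  74  74  74  74]
 [ 74  74  74  74  74  75  75  75  76  76  75  75  75  74  74  74  74]
 [ 74  74  74  74  75  76  76  76  76  76  76  75  74  74  74  74  74]
 [ 74  74  74  74  75  76  76  77  77  77  76  76  74  74  74  74  74]
 [ 74  74  74  74  75  76  77  77  77  77  77  77  74  74  74  74  74]
 [ 74  74  74  74  75  77  77  77  77  77  77  77  74  74  74  74  74]
 [ 74  74  74  74  75  77  78  78  78  78  78  78  74  74  74  74  74]
 [ 74  74  74  74  74  78  78
[... 4234 characters left out ...]
162 163 164 165 166 165 165 167 164 165 165 164 161 117 116]
 [114 112 161 164 163 166 165 164 166 166 166 166 165 164 162 115 113]
 [109 109 162 163 165 165 166 165 165 166 167 165 165 164 162 109 110]
 [106 105 161 162 163 164 165 166 166 166 166 165 164 163 162 105 106]
 [101 102 161 164 164 164 164 165 165 166 166 164 164 163 162 102 102]
 [ 98  98 161 163 162 161 162 161 163 162 161 163 162 163 160  97  99]
 [ 94  94 160 159 158 159 158 158 160 159 159 159 160 159 158  93  94]
 [ 87  89  89 157 156 156 156 156 156 156 156 156 157 155  87  88  88]
 [ 84  83  83  84  84  83 153 153 151 152  84  84  83  83  84  82  85]
 [ 80  78  81  80  78  79  79  80  80  80  79  79  81  79  79  80  79]]
```

View pics/w1c.png

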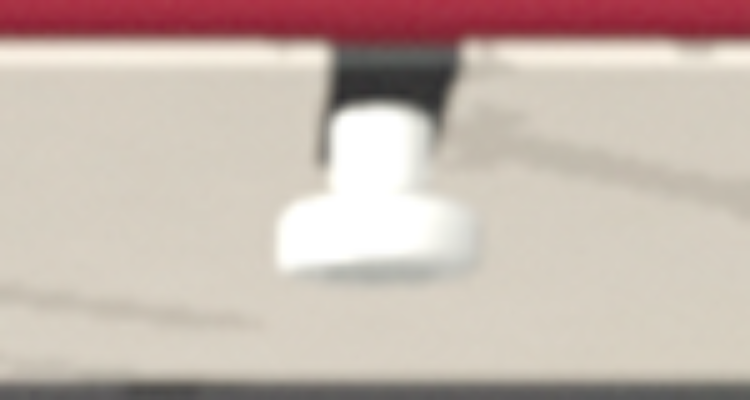

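The arm was still settling in that picture. I'll retake it now that it's at rest.

```bash
cat > meas.py <<'E'
from h import *
o=bot.get_obs();cm=cam('wrist');w,d=bot.capture('wrist')
print(o['tool_pos'],o['tcp_rot'],cm['position'],bot.get_obs()['tool_pos'])
P=cloud(cm,d);hsv=cv2.cvtColor(w,cv2.COLOR_RGB2HSV)
red=(hsv[...,1]>120)&(np.arange(384)[:,None]<60)&((hsv[...,0]<10)|(hsv[...,0]>165))
t=P[red];print('top z',np.median(t[:,2]),len(t))
th=np.deg2rad(4.8);M=lambda th:np.stack([[np.cos(th),np.sin(th),0],[-np.sin(th),np.cos(th),0],[0,0,1]],1)
C=np.array([448,12.5,0]);L=(P-C)@M(th)
f=L[10:90].reshape(-1,3);f=f[(f[:,2]>20)&(f[:,2]<165)&(np.abs(f[:,0]-70)<9)&(np.abs(f[:,1])<100)]
c=np.polyfit(f[:,1],f[:,0],1);print('front',np.median(f[:,0]),c,np.polyfit(f[:,2],f[:,0],1),'yaw deg',4.8-np.rad2deg(np.arctan(c[0])))
fx=np.median(f[:,0])
h=L[(L[...,0]>fx+8.3)&(L[...,0]<fx+14)&(np.abs(L[...,1])<15)&(L[...,2]>140)&(L[...,2]<180)]
print('head y',h[:,1].min(),h[:,1].max(),np.percentile(h[:,2],[50,80,90,95]),h[:,0].max()-fx)
s=L[(L[...,0]>fx+2)&(L[...,0]<fx+6)&(np.abs(L[...,1])<8)&(L[...,2]>140)&(L[...,2]<180)]
print('shank',s[:,1].min(),s[:,1].max(),np.percentile(s[:,2],[50,80,90,95]))
yc=(h[:,1].min()+h[:,1].max())/2
print('screw at front world',C+M(th)@np.array([fx,yc,0]), 'C front', C+M(th)@np.array([fx,0,0]))
E
python3 meas.py
```

```text
[637.86  20.75 176.32] [2.92 1.57 3.01] [559.48  14.48 333.83] [638.63  20.9  177.81]
top z 177.27140999854092 11377
front 71.8156159149044 [-0.   72.09] [ 0.   71.85] yaw deg 4.85607076159868
head y -6.203076773252828 8.688409686304343 [158.45 160.65 161.26 161.71] 10.716154737863008
shank -2.292380822197737 4.564149825016137 [156.85 157.59 158.   158.48]
screw at front world [519.46  19.75   0.  ] C front [519.56  18.51   0.  ]
```

```bash
python3 -m handwheel '[[[0,0,0,0],[0,0,0,0],[0,0,0,0],[0,0,0,0]]]'; python3 meas.py
```

```text
time: 3.48
tool_pos: [638.6, 20.9, 177.8]
tcp_rot: [-0.151, 1.569, -0.065]
contact_force: [0.1, 0.6, 1.2]
grip_width: 55.3
[638.58  20.88 177.78] [-0.15  1.57 -0.06] [559.6   14.66 334.99] [638.48  20.84 177.49]
top z 177.24657971915116 10798
front 71.81629816744878 [-0.   72.09] [ 0.   71.88] yaw deg 4.850790342007493
head y -6.170641138374845 8.053539408275753 [158.27 160.71 161.25 161.74] 10.787921915763363
shank -2.247855574805752 4.582224914020107 [156.77 157.63 158.   158.43]
screw at front world [519.49  19.45   0.  ] C front [519.56  18.51   0.  ]
```

Screw measured: about 155 mm high (15 mm above the slot foot), world (519.5, 19.5) at the front face, module yaw 4.85°. Now over to the caddy.

```bash
python3 -m handwheel '[[[0,-3.32,-1.38,0],[0,-3.32,-1.38,0],[0,-3.32,-1.38,0],[0,-3.32,-1.38,0],[0,-3.32,-1.38,0],[0,-3.32,-1.38,0],[0,-3.32,-1.38,0],[0,-3.32,-1.38,0]]]'
python3 -m handwheel '[[[0,-3.32,-1.38,0],[0,0,0,0],[0,0,0,0],[0,0,0,0],[0,0,0,0],[0,0,0,0]]]'
python3 - <<'E'
from h import *
o=bot.get_obs();cm=cam('wrist');w,d=bot.capture('wrist');save('w2',w);np.save('w2.npy',d)
R=Ro.from_euler('xyz',o['tcp_rot']).as_matrix();print(o['time'],o['tool_pos'],R)
P=cloud(cm,d)
for l in('caddy_tab','caddy_hole','caddy'):
    for r in bot.spot_point('wrist',l)[:2]:
        u,v=r['point'];ui,vi=int(round(u)),int(round(v));print(l,r,P[vi,ui],'at98',[ (lambda ray:cm['position']+ray*(98-cm['position'][2])/ray[2])(cm['rotation']@np.array([(u-cm['cx'])/cm['fx'],(v-cm['cy'])/cm['fy'],1]))])
np.savez('w2cm.npz',p=cm['position'],r=cm['rotation'],P=P,im=w)
E
```

```text
time: 4.2
tool_pos: [550.3, -255.0, 177.1]
tcp_rot: [-0.475, 1.57, -0.389]
contact_force: [0.1, -1.1, -0.0]
grip_width: 55.0
time: 4.7
tool_pos: [540.7, -286.3, 176.8]
tcp_rot: [1.053, 1.57, 1.14]
contact_force: [0.8, 0.7, -0.1]
grip_width: 55.2
4.7 [ 540.69 -286.25  176.83] [[ 0.   -0.09  1.  ]
 [ 0.    1.    0.09]
 [-1.    0.    0.  ]]
caddy_tab {'point': [217.2, 328.3], 'conf': 0.98} [ 520.47 -297.61  270.77] at98 [array([ 680.19, -310.82,   98.  ])]
caddy_tab {'point': [333.8, 24.7], 'conf': 0.97} [ 404.02 -242.03  110.53] at98 [array([ 400.6 , -239.37,   98.  ])]
caddy_hole {'point': [249.3, 144.2], 'conf': 0.8} [ 499.22 -294.37   46.51] at98 [array([ 492.7 , -293.81,   98.  ])]
caddy_hole {'point': [221.4, 280.5], 'conf': 0.69} [ 513.69 -298.24  258.54] at98 [array([ 623.97, -309.62,   98.  ])]
caddy {'point': [313.1, 51.0], 'conf': 0.91} [ 407.3  -240.57   31.96] at98 [array([ 419.24, -251.88,   98.  ])]
caddy {'point': [225.1, 274.1], 'conf': 0.77} [ 512.25 -297.21  257.37] at98 [array([ 616.66, -306.51,   98.  ])]
```

View pics/w2.png

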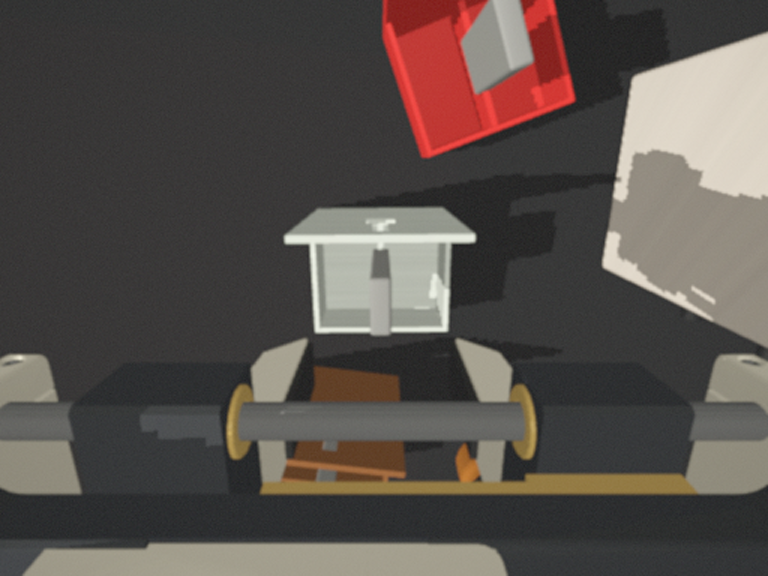

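The silver caddy sits square below the gripper: tab top at about (380,305), plate edge at row ~238, keyhole at (380,225). I'll measure the tab and plate from depth.

Run:
```python
from h import *
z=np.load('w2cm.npz');P=z['P']
sub=P[135:228,185:325].reshape(-1,3)
t=P[160:228,235:270].reshape(-1,3);t=t[(t[:,2]>105)&(t[:,2]<116)]
r=cv2.minAreaRect(t[:,:2].astype(np.float32));print('tab top',len(t),np.median(t[:,2]),r,cv2.boxPoints(r).tolist())
p=sub[(sub[:,2]>116.5)&(sub[:,2]<124)];r=cv2.minAreaRect(p[:,:2].astype(np.float32));print('plate top',len(p),np.median(p[:,2]),r,p.mean(0))
w=sub[(sub[:,2]>43)&(sub[:,2]<47)];r=cv2.minAreaRect(w[:,:2].astype(np.float32));print('walls',len(w),r)
b=sub[(sub[:,2]>15)&(sub[:,2]<110)&(sub[:,0]<507)]
A=np.c_[b[:,1],b[:,2],np.ones(len(b))];c=np.linalg.lstsq(A,b[:,0],rcond=None)[0];print('plate face?',c,len(b))
```

```text
tab top 590 111.02556461898656 ((540.2633666992188, -286.6175537109375), (34.045833587646484, 11.91557788848877), 5.139489650726318) [[522.7752075195312, -282.2086486816406], [523.8425903320312, -294.0763244628906], [557.7515258789062, -291.0264587402344], [556.6841430664062, -279.1587829589844]]
plate top 737 119.32552151914959 ((500.74005126953125, -290.44256591796875), (4.4249372482299805, 95.21879577636719), 5.531239032745361) [ 500.53 -289.7   119.22]
walls 604 ((540.6478271484375, -286.7342224121094), (84.36328125, 96.15779113769531), 5.561156272888184)
plate face? [ -0.1   -0.   471.12] 1422
```

```bash
python3 -m handwheel '[[[2.4,-0.03,0,0],[2.4,0,0,0],[2.4,0,0,0],[1.6,0,0,0],[0.9,0,0,0],[0,0,0,0],[0,0,0,0],[0,0,0,0]]]'
python3 -m handwheel '[[[0,0,0,0],[0,0,0,0],[0,0,0,0],[0,0,0,0],[0,0,0,0],[0,0,0,0],[0,0,0,0],[0,0,0,0]]]' 0.0
python3 - <<'E'
from h import *
o=bot.get_obs();print(o);w,d=bot.capture('wrist');save('w3',w)
E
```

```text
time: 5.57
tool_pos: [541.0, -288.4, 81.0]
tcp_rot: [-0.669, 1.568, -0.583]
contact_force: [0.0, -0.6, -0.5]
grip_width: 54.9
time: 6.23
tool_pos: [540.1, -287.8, 79.6]
tcp_rot: [1.596, 1.57, 1.681]
contact_force: [-0.5, 0.5, -0.2]
grip_width: 11.9
{'time': 6.2333, 'joint_positions': array([-0.61,  0.64,  1.46,  0.  ,  1.04, -2.27]), 'dq': array([ 0., -0.,  0., -0., -0., -0.]), 'tau': array([ -0.46, -54.52, -21.43,  -0.18,  -0.07,   0.  ]), 'tool_pos': array([ 540.15, -287.84,   79.65]), 'tcp_rot': array([1.6 , 1.57, 1.68]), 'contact_force': array([-0.47,  0.52, -0.18]), 'moment': array([ 0.16,  0.05, -0.03]), 'grip_width': 11.869006606883344}
```

View pics/w3.png

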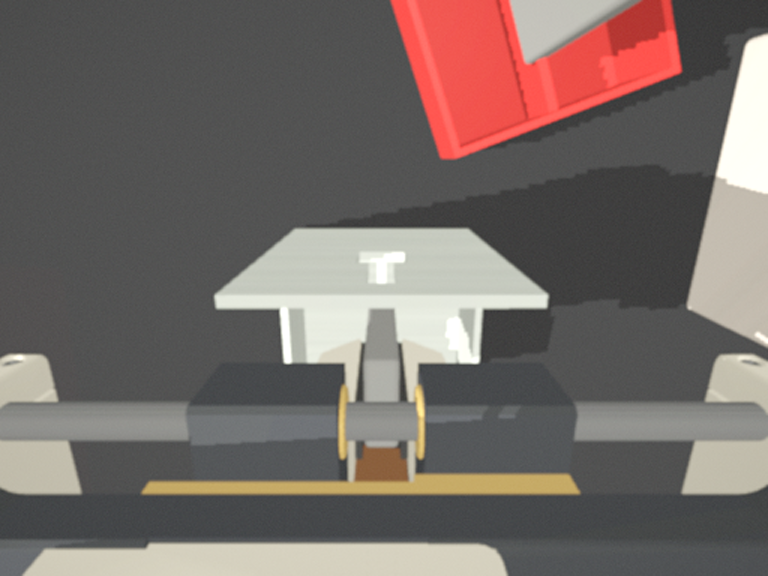

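Gripped at 11.9 mm, which matches the tab. The picture shows it pinched centrally with the plate edge at row ~300. Lift well clear of the brown one, then carry.

```bash
python3 -m handwheel '[[[-1,0,0,0],[-2,0,0,0],[-2.5,0,0,0],[-2.5,0,0,0],[-2.5,0,0,0],[-2.5,0,0,0],[0,0,0,0],[0,0,0,0]]]'
python3 -m handwheel '[[[0,0,1.5,0],[0,0,2,0],[0,0,2,0],[0,1,1.6,0],[0,2,0,0],[0,3,0,0],[0,3,0,0],[0,3,0,0]]]'
python3 -m handwheel '[[[0,3,0,0],[0,3,0,0],[0,3,0,0],[0,3,0,0],[0,3,0,0],[0,2.5,0,0],[0,1.3,0,0],[0,0,0,0]]]'
python3 -m handwheel '[[[1.5,0,0,0],[1.5,0,0,0],[1,0,0,0],[0.5,0,0,0],[0,0,0,0],[0,0,0,0],[0,0,0,0],[0,0,0,0]]]'
cat > look.py <<'E'
import sys
from h import *
n=sys.argv[1]
o=bot.get_obs();R=Ro.from_euler('xyz',o['tcp_rot']).as_matrix();cm=cam('wrist');w,d=bot.capture('wrist');save(n,w);np.savez(n+'.npz',P=cloud(cm,d),im=w)
print(o['time'],'tcp',o['tool_pos'],'F',o['contact_force'],'M',o['moment'],'w',o['grip_width']);print(R)
E
python3 look.py w4
```

```text
time: 6.95
tool_pos: [540.5, -288.3, 210.9]
tcp_rot: [-0.692, 1.568, -0.606]
contact_force: [0.1, 0.0, -3.6]
grip_width: 11.9
time: 7.62
tool_pos: [599.3, -160.9, 206.7]
tcp_rot: [2.645, 1.566, 2.73]
contact_force: [0.7, -0.1, -3.3]
grip_width: 11.8
time: 8.28
tool_pos: [583.3, 27.7, 208.0]
tcp_rot: [2.735, 1.567, 2.824]
contact_force: [-0.3, -0.7, -3.4]
grip_width: 11.8
time: 8.95
tool_pos: [585.0, 24.7, 165.5]
tcp_rot: [-0.132, 1.569, -0.047]
contact_force: [-0.7, 0.8, -2.7]
grip_width: 12.0
8.95 tcp [585.04  24.74 165.54] F [-0.69  0.78 -2.67] M [ 0.02 -0.1  -0.07] w 11.985087596887917
[[ 0.   -0.09  1.  ]
 [-0.    1.    0.09]
 [-1.   -0.    0.  ]]
```

View pics/w4.png

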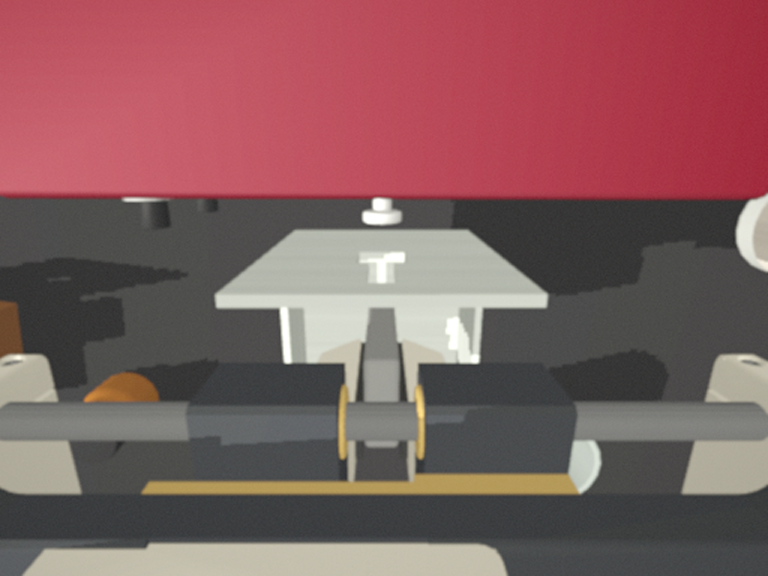

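The screw head at (382,215) lines up with the keyhole at (381,268). I'll check the offsets numerically.

```bash
cat > rel.py <<'E'
import sys
from h import *
z=np.load(sys.argv[1]+'.npz');P=z['P'];th=np.deg2rad(4.85)
M=np.stack([[np.cos(th),np.sin(th),0],[-np.sin(th),np.cos(th),0],[0,0,1]],1)
L=(P-np.array([519.5,19.5,0]))@M
v,u=np.mgrid[:384,:512]
pl=L[(v>150)&(v<208)&(u>140)&(u<370)&(np.abs(L[...,1])<60)&(L[...,2]>183)&(L[...,2]<191)&(L[...,0]>-5)]
r=cv2.minAreaRect(pl[:,:2].astype(np.float32));print('plate top',len(pl),np.median(pl,0),r)
h=L[(v<170)&(np.abs(L[...,1])<14)&(L[...,2]>149)&(L[...,2]<164)&(L[...,0]>6)&(L[...,0]<14)]
if len(h):print('head',len(h),'y',h[:,1].min(),h[:,1].max(),'x',h[:,0].min(),h[:,0].max(),'ztop',np.percentile(h[:,2],[80,90,95]))
t=L[(v<140)&(L[...,2]>172)&(L[...,2]<182)];print('top z',np.median(t[:,2]),'edge x',np.percentile(t[:,0],[99,99.9]))
E
python3 rel.py w4
```

```text
plate top 742 [ 24.43  -4.81 187.19] ((25.213333129882812, 0.009067535400390625), (2.428187847137451, 96.0903549194336), 0.024602418765425682)
head 212 y -6.8517279211394335 7.226600720441792 x 6.294523658512817 10.595093333818406 ztop [160.88 161.41 161.76]
top z 177.4237614373516 edge x [-0.86 -0.08]
```

```bash
sed -i 's/>183)/>202)/;s/<191)/<209)/' rel.py; python3 rel.py w4
```

```text
plate top 2255 [ 25.78  -0.23 204.79] ((26.183372497558594, -0.014373779296875), (96.01646423339844, 4.749262809753418), 89.89241027832031)
head 212 y -6.8517279211394335 7.226600720441792 x 6.294523658512817 10.595093333818406 ztop [160.88 161.41 161.76]
top z 177.4237614373516 edge x [-0.86 -0.08]
```

Hole centre is ~0.6 mm above the screw axis and centred to 0.2 mm laterally; there are 24 mm to go. Advance in small steps and watch the force.

```bash
python3 -m handwheel '[[[0.05,0.02,-0.5,0],[0,0,-0.4,0],[0,0,-0.2,0],[0,0,0,0],[0,0,0,0],[0,0,0,0]]]'
python3 -m handwheel '[[[0,0,-0.1,0],[0,0,-0.1,0],[0,0,0,0],[0,0,0,0]]]'
python3 -m handwheel '[[[0,0,-0.1,0],[0,0,-0.1,0],[0,0,0,0],[0,0,0,0]]]'
```

```text
time: 9.5
tool_pos: [573.7, 24.2, 164.4]
tcp_rot: [0.01, 1.57, 0.096]
contact_force: [0.7, -0.1, -3.7]
grip_width: 11.9
time: 9.83
tool_pos: [571.5, 24.1, 164.2]
tcp_rot: [1.87, 1.571, 1.956]
contact_force: [0.6, -0.3, -4.0]
grip_width: 12.2
time: 10.17
tool_pos: [569.5, 23.9, 164.2]
tcp_rot: [1.126, 1.571, 1.212]
contact_force: [0.1, 0.5, -3.2]
grip_width: 12.2
```

```bash
python3 -m handwheel '[[[0,0,-0.1,0],[0,0,-0.1,0],[0,0,0,0],[0,0,0,0]]]'
python3 -m handwheel '[[[0,0,-0.1,0],[0,0,-0.1,0],[0,0,0,0],[0,0,0,0]]]'
python3 look.py w5; python3 rel.py w5
```

```text
time: 10.5
tool_pos: [567.5, 23.7, 164.3]
tcp_rot: [0.462, 1.571, 0.547]
contact_force: [0.2, 0.9, -3.1]
grip_width: 11.8
time: 10.83
tool_pos: [565.6, 23.5, 164.3]
tcp_rot: [0.603, 1.571, 0.689]
contact_force: [-0.7, 0.2, -3.3]
grip_width: 11.9
10.8333 tcp [565.56  23.53 164.25] F [-0.68  0.25 -3.28] M [-0.03 -0.04  0.01] w 11.927641758183201
[[ 0.   -0.09  1.  ]
 [ 0.    1.    0.09]
 [-1.    0.    0.  ]]
plate top 2075 [  6.49   0.64 203.63] ((6.538155555725098, 0.5289497375488281), (96.67346954345703, 4.729464054107666), 89.96440887451172)
top z 177.44781354097123 edge x [-17.18 -16.59]
```

View pics/w5.png

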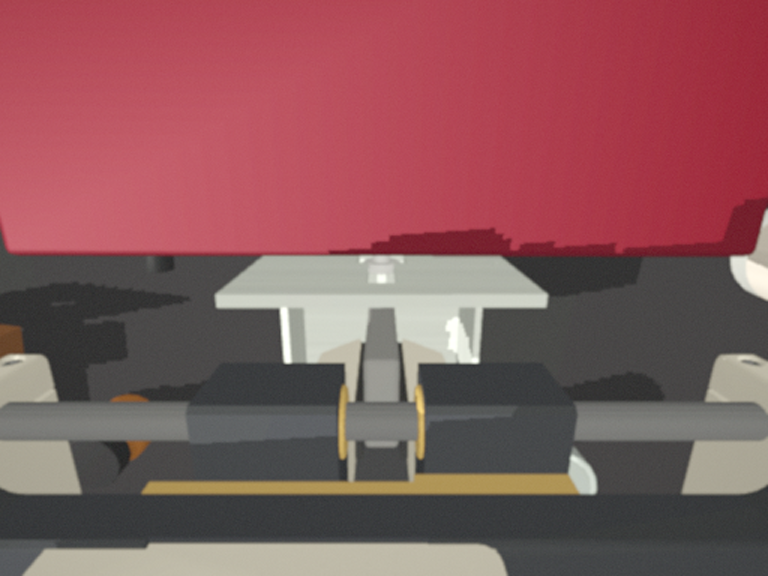

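The plate is over the head with no contact force, and about 4.5 mm are left to the front.

```bash
python3 -m handwheel '[[[0,0,-0.1,0],[0,0,-0.1,0],[0,0,0,0],[0,0,0,0]]]'
python3 -m handwheel '[[[0,0,-0.1,0],[0,0,0,0],[0,0,0,0]]]'
python3 -m handwheel '[[[0,0,-0.05,0],[0,0,0,0],[0,0,0,0]]]'
python3 -m handwheel '[[[0,0,-0.05,0],[0,0,0,0],[0,0,0,0]]]'
```

```text
time: 11.22
tool_pos: [563.6, 23.4, 164.2]
tcp_rot: [0.656, 1.571, 0.742]
contact_force: [-0.1, -0.8, -3.1]
grip_width: 11.7
time: 11.47
tool_pos: [562.6, 23.3, 164.2]
tcp_rot: [0.895, 1.571, 0.981]
contact_force: [0.3, 0.6, -3.0]
grip_width: 11.6
time: 11.72
tool_pos: [562.1, 23.2, 164.2]
tcp_rot: [0.645, 1.571, 0.731]
contact_force: [0.2, 0.2, -4.3]
grip_width: 12.0
time: 11.97
tool_pos: [561.6, 23.2, 164.2]
tcp_rot: [1.022, 1.571, 1.108]
contact_force: [-0.1, -0.4, -3.2]
grip_width: 12.3
```

```bash
python3 -m handwheel '[[[0,0,-0.05,0],[0,0,0,0],[0,0,0,0]]]'
python3 -m handwheel '[[[0,0,-0.05,0],[0,0,0,0],[0,0,0,0]]]'
```

```text
time: 12.22
tool_pos: [561.1, 23.2, 164.2]
tcp_rot: [1.497, 1.571, 1.583]
contact_force: [1.6, -0.2, -2.5]
grip_width: 12.0
time: 12.47
tool_pos: [560.7, 23.1, 164.3]
tcp_rot: [-0.063, 1.571, 0.023]
contact_force: [-0.0, 0.2, -2.3]
grip_width: 12.1
```

```bash
python3 -m handwheel '[[[0,0,-0.04,0],[0,0,0,0],[0,0,0,0]]]'
python3 -m handwheel '[[[0,0,-0.04,0],[0,0,0,0],[0,0,0,0]]]'
```

```text
time: 12.72
tool_pos: [560.6, 23.0, 164.3]
tcp_rot: [-0.038, 1.57, 0.048]
contact_force: [2.1, 0.3, -3.6]
grip_width: 12.0
time: 12.97
tool_pos: [560.6, 23.0, 164.4]
tcp_rot: [-0.072, 1.569, 0.014]
contact_force: [5.1, -0.1, -5.7]
grip_width: 11.5
```

Contact with the front at TCP x = 560.6, 5 N. Ease off slightly, then pull down.

```bash
python3 -m handwheel '[[[0,0,0.04,0],[0,0,0,0],[0,0,0,0]]]'
python3 look.py w6; python3 rel.py w6
python3 -m handwheel '[[[0.15,0,0,0],[0.2,0,0,0],[0.2,0,0,0],[0,0,0,0],[0,0,0,0]]]'
```

```text
time: 13.22
tool_pos: [560.6, 23.0, 164.4]
tcp_rot: [-0.098, 1.57, -0.012]
contact_force: [5.1, -0.7, -3.5]
grip_width: 12.0
13.2167 tcp [560.6   23.01 164.37] F [ 5.11 -0.72 -3.46] M [-0.   -0.91 -0.09] w 11.99710298689289
[[ 0.   -0.09  1.  ]
 [-0.    1.    0.09]
 [-1.   -0.    0.  ]]
plate top 2110 [  1.49   0.1  203.64] ((1.702845573425293, 0.32581329345703125), (96.47763061523438, 4.810865879058838), 89.89575958251953)
top z 177.44711239844867 edge x [-22.16 -21.57]
time: 13.68
tool_pos: [560.6, 23.2, 158.7]
tcp_rot: [0.132, 1.57, 0.218]
contact_force: [6.1, -0.1, -2.8]
grip_width: 12.0
```

View pics/w6.png

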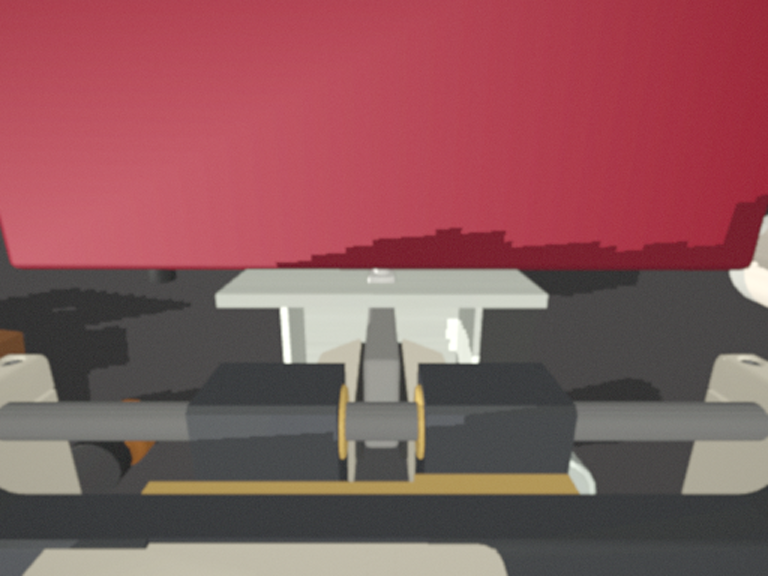

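The plate lies flush (rear surface at the front within 0.5 mm). The downward move is starting freely. Ease the press a little and keep going.

```bash
python3 -m handwheel '[[[0,0,0.06,0],[0.2,0,0,0],[0.2,0,0,0],[0.2,0,0,0],[0,0,0,0],[0,0,0,0]]]'
python3 -m handwheel '[[[0.25,0,0,0],[0.25,0,0,0],[0.25,0,0,0],[0,0,0,0],[0,0,0,0]]]'
```

```text
time: 14.18
tool_pos: [560.6, 23.2, 152.2]
tcp_rot: [2.725, 1.57, 2.811]
contact_force: [5.1, 0.1, -5.7]
grip_width: 12.0
time: 14.6
tool_pos: [560.7, 23.1, 144.8]
tcp_rot: [2.859, 1.57, 2.945]
contact_force: [3.9, 0.6, -5.1]
grip_width: 11.7
```

```bash
python3 -m handwheel '[[[0.2,0,0.02,0],[0.2,0,0,0],[0.2,0,0,0],[0.2,0,0,0],[0.2,0,0,0],[0,0,0,0],[0,0,0,0]]]'
python3 -m handwheel '[[[0.1,0,0,0],[0.1,0,0,0],[0,0,0,0],[0,0,0,0]]]'
python3 -m handwheel '[[[0.1,0,0,0],[0,0,0,0],[0,0,0,0]]]'
```

```text
time: 15.18
tool_pos: [560.8, 23.1, 134.9]
tcp_rot: [2.979, 1.57, 3.065]
contact_force: [2.2, 0.1, -4.2]
grip_width: 11.8
time: 15.52
tool_pos: [560.8, 23.1, 133.1]
tcp_rot: [2.954, 1.57, 3.04]
contact_force: [1.0, -0.6, -3.5]
grip_width: 12.0
time: 15.77
tool_pos: [560.9, 23.1, 132.1]
tcp_rot: [2.815, 1.57, 2.901]
contact_force: [0.7, 0.1, -2.9]
grip_width: 11.7
```

```bash
python3 -m handwheel '[[[0.1,0,0,0],[0,0,0,0],[0,0,0,0]]]'
python3 -m handwheel '[[[0.05,0,0,0],[0,0,0,0],[0,0,0,0]]]'
python3 -m handwheel '[[[0.05,0,0,0],[0,0,0,0],[0,0,0,0]]]'
```

```text
time: 16.02
tool_pos: [560.9, 23.1, 131.1]
tcp_rot: [2.76, 1.57, 2.846]
contact_force: [0.3, 0.9, -2.7]
grip_width: 11.8
time: 16.27
tool_pos: [560.9, 23.2, 130.7]
tcp_rot: [2.509, 1.571, 2.595]
contact_force: [-0.5, -0.2, -3.1]
grip_width: 12.0
time: 16.52
tool_pos: [561.0, 23.1, 130.3]
tcp_rot: [0.466, 1.571, 0.552]
contact_force: [-0.6, -0.2, -3.6]
grip_width: 12.0
```

```bash
python3 -m handwheel '[[[0.05,0,0,0],[0,0,0,0],[0,0,0,0]]]'
python3 -m handwheel '[[[0.05,0,0,0],[0,0,0,0],[0,0,0,0]]]'
```

```text
time: 16.77
tool_pos: [561.1, 23.1, 130.0]
tcp_rot: [-0.069, 1.57, 0.017]
contact_force: [-0.9, 0.6, 1.2]
grip_width: 11.6
time: 17.02
tool_pos: [561.1, 23.1, 129.7]
tcp_rot: [-0.116, 1.57, -0.03]
contact_force: [-2.5, -1.2, 5.0]
grip_width: 11.6
```

Stop felt at TCP z ≈ 130.1. Now the seating pull.

```bash
python3 -m handwheel '[[[0.03,0,-0.02,0],[0,0,0,0],[0,0,0,0]]]'; python3 -m handwheel '[[[0,0,0,0]]]'
```

```text
time: 17.27
tool_pos: [561.1, 23.1, 129.6]
tcp_rot: [-0.14, 1.57, -0.055]
contact_force: [-1.7, -0.4, 6.3]
grip_width: 11.5
time: 17.35
tool_pos: [561.1, 23.1, 129.7]
tcp_rot: [-0.113, 1.57, -0.027]
contact_force: [-1.5, -0.0, 6.3]
grip_width: 11.9
```

```bash
python3 -m handwheel '[[[0.03,0,0,0],[0,0,0,0],[0,0,0,0]]]'; python3 -m handwheel '[[[0,0,0,0],[0,0,0,0]]]';  python3 -m handwheel '[[[0,0,0,0],[0,0,0,0]]]'; python3 -m handwheel '[[[0,0,0,0],[0,0,0,0]]]';python3 -m handwheel '[[[0,0,0,0],[0,0,0,0]]]'
```

```text
time: 17.6
tool_pos: [561.2, 23.1, 129.5]
tcp_rot: [-0.149, 1.569, -0.064]
contact_force: [-2.8, 0.6, 8.0]
grip_width: 12.3
time: 17.77
tool_pos: [561.1, 23.1, 129.5]
tcp_rot: [-0.123, 1.569, -0.037]
contact_force: [-2.2, -0.4, 8.3]
grip_width: 11.8
time: 17.93
tool_pos: [561.1, 23.1, 129.5]
tcp_rot: [-0.142, 1.57, -0.056]
contact_force: [-1.5, 0.9, 6.0]
grip_width: 11.7
time: 18.1
tool_pos: [561.1, 23.1, 129.5]
tcp_rot: [-0.127, 1.569, -0.042]
contact_force: [-1.5, -0.2, 7.3]
grip_width: 11.9
time: 18.27
tool_pos: [561.1, 23.1, 129.5]
tcp_rot: [-0.121, 1.57, -0.036]
contact_force: [-3.4, -0.0, 8.0]
grip_width: 12.0
```

Mean about 7.5 N. A touch more, held 0.7 s, to be clearly at 8.

```bash
python3 -m handwheel '[[[0.01,0,0,0],[0,0,0,0],[0,0,0,0],[0,0,0,0]]]'; python3 -m handwheel '[[[0,0,0,0],[0,0,0,0]]]';  python3 -m handwheel '[[[0,0,0,0],[0,0,0,0]]]'; python3 -m handwheel '[[[0,0,0,0],[0,0,0,0]]]'
python3 -m handwheel '[[[-0.04,0,0,0],[-0.04,0,0,0],[0,0,0,0],[0,0,0,0]]]'; python3 look.py w7;python3 rel.py w7
```

```text
time: 18.6
tool_pos: [561.1, 23.1, 129.5]
tcp_rot: [-0.127, 1.569, -0.042]
contact_force: [-2.7, -0.3, 7.8]
grip_width: 11.9
time: 18.77
tool_pos: [561.1, 23.1, 129.4]
tcp_rot: [-0.149, 1.57, -0.064]
contact_force: [-2.1, -1.1, 7.7]
grip_width: 11.8
time: 18.93
tool_pos: [561.1, 23.1, 129.5]
tcp_rot: [-0.156, 1.569, -0.071]
contact_force: [-1.7, -0.5, 7.8]
grip_width: 11.8
time: 19.1
tool_pos: [561.2, 23.1, 129.5]
tcp_rot: [-0.144, 1.569, -0.059]
contact_force: [-2.2, 0.8, 8.1]
grip_width: 11.9
time: 19.43
tool_pos: [561.1, 23.1, 129.6]
tcp_rot: [-0.064, 1.57, 0.022]
contact_force: [-0.5, 0.5, 5.5]
grip_width: 11.8
19.4333 tcp [561.09  23.12 129.65] F [-0.45  0.55  5.5 ] M [0.05 0.43 0.01] w 11.800985237862388
[[ 0.   -0.09  1.  ]
 [ 0.    1.    0.09]
 [-1.   -0.    0.  ]]
plate top 0 [nan nan nan] ((0.0, 0.0), (0.0, 0.0), 0.0)
top z 177.423495136226 edge x [-25.44 -25.  ]
  return _methods._mean(a, axis=axis, dtype=dtype,
  ret = um.true_divide(
```

View pics/w7.png

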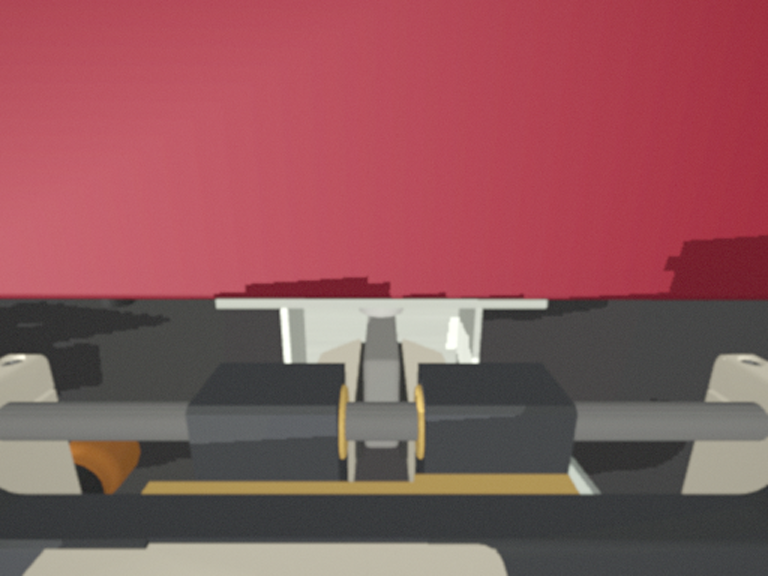

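The plate is flush at the module front and the screw head shows in front of it at (380,308). Ease the pull off and let go.

```bash
python3 -m handwheel '[[[-0.04,0,0,0],[-0.03,0,0,0],[0,0,0,0],[0,0,0,0]]]'; python3 -m handwheel '[[[0,0,0,0],[0,0,0,0],[0,0,0,0],[0,0,0,0],[0,0,0,0],[0,0,0,0]]]' 0.4; python3 look.py w8
```

```text
time: 19.82
tool_pos: [561.0, 23.1, 129.8]
tcp_rot: [0.411, 1.571, 0.497]
contact_force: [1.4, 0.3, 1.5]
grip_width: 11.9
time: 20.32
tool_pos: [560.8, 23.1, 130.0]
tcp_rot: [2.414, 1.571, 2.5]
contact_force: [-0.3, 0.2, 0.4]
grip_width: 36.7
20.3167 tcp [560.77  23.13 129.95] F [-0.31  0.21  0.35] M [-0.03  0.    0.01] w 36.66351560884514
[[-0.   -0.09  1.  ]
 [ 0.    1.    0.09]
 [-1.    0.   -0.  ]]
```

View pics/w8.png

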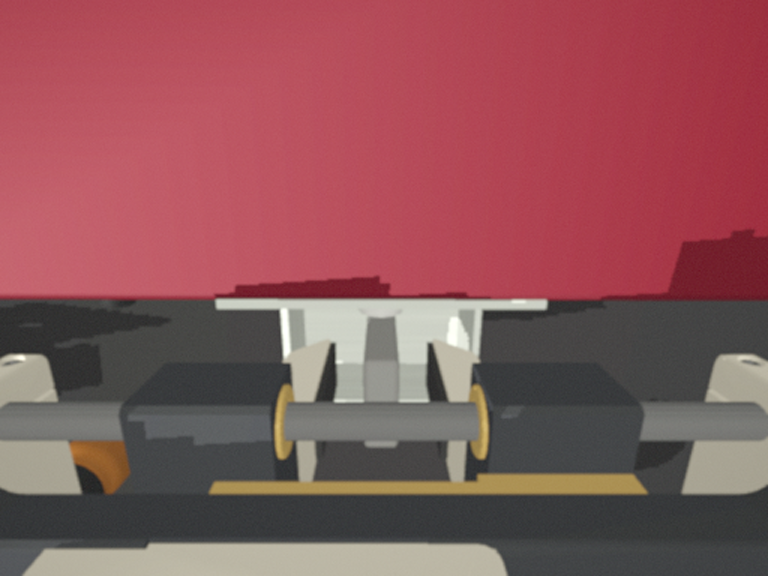

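The fingers are clear on both sides and the caddy hasn't moved. Withdraw straight up, then swing back away over the module.

```bash
python3 -m handwheel '[[[-1,0,0,0],[-2,0,0,0],[-2.5,0,0,0],[-2.5,0,0,0],[-2.5,0,0,0],[-1.5,0,0,0],[0,0,0,0]]]'
python3 -m handwheel '[[[0,2,0,0],[0,3,0,0],[0,3,0,0],[0,3,0,0],[0,3,0,0],[0,3,0,0],[0,3,0,0],[0,0,0,0]]]'
python3 -m handwheel '[[[0,0,0,0],[0,0,0,0],[0,0,0,0],[0,0,0,0],[0,0,0,0],[0,0,0,0],[0,0,0,0],[0,0,0,0]]]'
python3 - <<'E'
from h import *
print(bot.get_obs()['contact_force'],bot.get_obs()['tool_pos'])
for c in('scene','top'):
    cm=cam(c);im,d=bot.capture(c);save(c+'9',im);P=cloud(cm,d)
    th=np.deg2rad(4.85);M=np.stack([[np.cos(th),np.sin(th),0],[-np.sin(th),np.cos(th),0],[0,0,1]],1)
    L=(P-np.array([518.5,19.5,0]))@M
    hsv=cv2.cvtColor(im,cv2.COLOR_RGB2HSV)
    q=L[(d>0)&(np.abs(L[...,1])<60)&(L[...,0]>2)&(L[...,0]<100)&(L[...,2]>30)&(L[...,2]<180)]
    print(c,len(q),np.percentile(q,[1,50,99],axis=0).tolist())
    for lo,hi in((60,100),(140,158),(159,175)):
        t=q[(q[:,2]>lo)&(q[:,2]<hi)]
        if len(t)>5:print(lo,hi,cv2.minAreaRect(t[:,:2].astype(np.float32)))
E
```

```text
time: 20.95
tool_pos: [562.4, 23.0, 254.7]
tcp_rot: [-0.18, 1.563, -0.095]
contact_force: [0.0, -0.4, 0.6]
grip_width: 36.6
time: 21.62
tool_pos: [542.3, 227.1, 249.1]
tcp_rot: [2.147, 1.568, 2.237]
contact_force: [0.5, -0.3, 0.1]
grip_width: 36.9
time: 22.28
tool_pos: [543.8, 222.1, 250.1]
tcp_rot: [0.387, 1.571, 0.473]
contact_force: [-0.4, -0.8, -0.2]
grip_width: 36.8
[-0.44 -0.8  -0.17] [543.78 222.07 250.11]
scene 1623 [[2.1425826149823446, -50.74158573640148, 50.30221223112024], [20.659852568059144, -4.904076964125223, 89.59156893945965], [85.83089733495677, 45.076122035233396, 171.6364393055904]]
60 100 ((44.80916213989258, 3.9008407592773438), (109.8897705078125, 85.5812759399414), 89.97663879394531)
140 158 ((31.533580780029297, 4.494281768798828), (58.72977828979492, 109.81491088867188), 0.48205676674842834)
159 175 ((31.390316009521484, 1.4322929382324219), (58.49601364135742, 109.13883972167969), 0.05547509342432022)
top 1091 [[2.756910464559803, -47.43929589375955, 47.89245057999453], [51.68494474601535, -0.14908971115800837, 53.725608534295816], [82.44232022208207, 46.59257419376715, 169.14300021180188]]
60 100 ((49.34904479980469, -0.4321556091308594), (95.92546081542969, 67.36013793945312), 89.74760437011719)
140 158 ((28.37889289855957, 0.2688102722167969), (45.33049011230469, 14.062018394470215), 2.5548529624938965)
159 175 ((29.13423728942871, 0.42612457275390625), (89.36144256591797, 54.07508850097656), 89.94374084472656)
```

View pics/scene9.png

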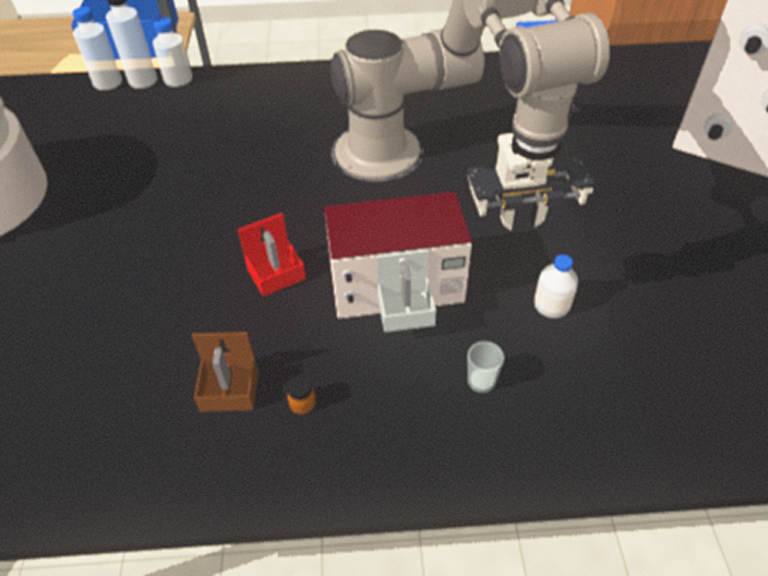

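View pics/top9.png

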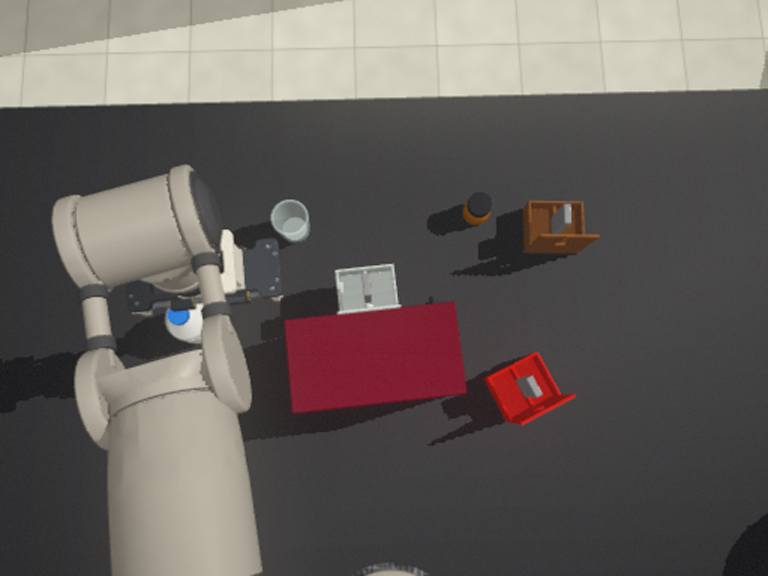

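The caddy hangs flush on the module at scene (405,290) and top (367,288). The bottle (178,318), beaker (290,220) and jar (477,208) are where they were, and the red and brown look-alikes haven't moved. The gripper is clear, so I'm handing in.

Run:
```python
from plant import bot
print(bot.close_job(), bot.get_obs()['time'])
```

```text
the job is handed in; nothing more can be done
the job is handed in; nothing more can be done
```

The aluminium caddy now hangs by itself on the module's screw. I handed the job in at about 22.5 s; no verdict was reported.

- **Fit:** The wrist camera put the screw about 155 mm above the bench. I passed the keyhole over the head without measurable contact and felt the module front at about 5 N. The highest press force I read was 6 N.
- **Seating:** I pulled the caddy down about 34 mm until the screw stopped it. I then held a pull of 7.7–8.1 N for more than 0.5 s, just after about 0.7 s at 6–8 N, eased off and let go.
- **Last checks:** After release, the scene and top pictures show the caddy square and flush on the front, centred to within about 0.5 mm. The bottle, beaker, jar and both look-alikes look unmoved by eye in the before and after pictures. The gripper was clear and its force reading was near zero.
- **Checks that disagreed:**
  - My first screw-height picture was taken while the arm was still settling and read about 3 mm high, so I took it again.
  - The wrist camera read about 0.7 mm low, and I corrected for that.
  - The last wrist-camera measurement before release found no plate because its height window was wrong, so I relied on that picture by eye.

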